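Set the cork foot of a dice case in a sprung pressing jig

ROBOT

A 6-joint arm with a two-finger parallel gripper is mounted at the origin on the work surface. World frame = base frame: x ahead of the robot, y to its left, z up, the work surface at z = 0. Lengths are in mm, angles in degrees, forces in N, time in s.
With the tool pointing down it reaches from about 300 to 850 mm from the base axis. Payload 4.2 kg.
Tool frame: the origin (TCP) lies at the very end of the fingers, on their centre line; the grasp point (between the pads) lies 19 mm behind it; z points along the fingers, y is the direction in which the jaws open and shut (so a half turn about z gives the same grasp; the last joint's range is limited). The gripper opens to 91 mm and grips with 3 to 60 N. Pads are 32 mm wide; open, the fingers measure 118 mm over their backs; the gripper's body (76 mm by 178 mm) begins 60 mm behind the grasp point.
Start: joints at [71.849, 18.312, 89.639, -0, 72.044, -1.146], TCP at [168.168, 549.875, 213.976] pointing down, gripper open.
Joint ranges: [-177.97, 177.97], [-48.28, 115.42], [12.27, 149.76], [-77.06, 257.06], [2.81, 150.46], [-146.56, 146.56]. Speed limits (degrees/s): [147.25, 147.25, 180, 180, 180, 180].

INTERFACE

Orientations are given as [roll, pitch, yaw] about the fixed x, y, z axes, in that order (R = Rz(yaw) Ry(pitch) Rx(roll)).
In Python, from workcell import * gives the robot as it stands. The module is installed in compiled form; this text tells all that it offers.
- The arm moves only by the tool servo_tool, never from a script. Its argument "plan" is a list that holds one entry, the list of rows, each a list of 7 numbers: the shift along the tool's x, y, z in mm, then the turn, a rotation vector about the tool's x, y, z in rad, then the opening, from 0 (shut) to 1 (fully open). A call has 1 to 20 rows; each row is the pose to reach, as a shift and turn from the pose commanded when the call began, along the tool's axes at that moment; what a row does not reach only later rows make up. A row lasts 1/10 s, in which the tool goes at most 50 mm and 8.59 degrees, less where a joint would pass 70% of its speed; a pose out of reach is approached as far as the arm can. A call with a gripper value outside its range is refused whole. The fingers move at their own pace and stop on an object; "squeeze" is the grip in N (left out, the last holds). Time passes only in rows, so rows that repeat a pose let the fingers close. It gives the time, the measured TCP pose, the force and the opening at its end, in the units of the state.
- state(): the state, without advancing time (a new reading comes with each control period).
- grab_frame(name): name is "scene" or "top"; returns a dict with "color" (480x640x3 uint8, red, green, blue), "range_z" (480x640 float32, mm along the optical axis (not along the pixel's ray), 0 where there is no reading), "fx", "fy", "cx", "cy" (pixels), "rvec" (rotation vector, rad) and "tvec" (3), from world to camera coordinates, as OpenCV has them. Camera axes: x right, y down, z forward; pixel columns grow to the right and rows downward; lengths in mm; the calibration is good to about 2 mm. A picture is of the moment at which its call begins.
- job_done(): hands the job in, once; it reports no verdict.
The state is a dict: "time_s": time; "qpos": joint angles; "qvel": joint speeds; "effort": joint torques, N m; "ee_pos": TCP position; "ee_rot": TCP orientation; "force": force on the tool from outside, world axes, zero at the start; "torque": the same for the moment, N m; "gripper_width": finger opening in mm.
Only numpy, scipy, OpenCV 4.12 (cv2) and the standard library are available. Lean on these libraries where they do the work, as an engineer would, in place of code of your own. Each camera call takes 0.05 s, during which the arm holds its last target.

TASK

Pick up the tamper by its handle and, touching the dice case only with the tamper, push the case up against the fence of the pressing jig and slide it along the fence onto the sprung plate until it meets the end stop. Then press the tamper flat and squarely down on the middle of the case until the plate bottoms out level, and hold it down for about a second. Let the plate come back up, leaving the case there, stand the tamper upright in the middle of its aluminium stand and let go; leave the other things on the desk alone.

Things in the scene. Friction and masses are not known exactly. Their poses are not given: they have to be found in the camera images.
- tamper_center (a point): The tamper: a square aluminium foot 70 x 70 mm, 14 mm thick, with an upright pale wooden handle in its middle, 46 mm along the tamper's x, 30 mm along its y, reaching from 14 to 100 mm above the underside. 0.3 kg. Starts upright on the stand. The point is on its centre line, half-way up (50 mm above the flat underside); z up. Grip the handle across its 30 mm width.
- stand_top (a point): Low aluminium stand, a fixed plate 120 x 120 mm, at the left or the right of the jig. The point is the centre of its flat top, 20 mm above the desk.
- jig_top (a point): Pressing jig, fixed to the desk. The point is on the top of its plywood feed board, 30 mm above the desk; z up, +y the feed direction, +x across to the fence. In this frame (mm): board x -75 to 40, y -160 to 43, top z 0; the sprung plate lies beyond it up to the end stop. A case fully home against fence and stop has its centre at x 0, y 100.
- fence_face (a point): Mid-length point of the top inner edge of the aluminium fence along the jig's far side; axes as jig_top. The fence's straight inner face lies at x = 40 mm of the jig_top frame, from y -160 to 168 mm, and stands 12 mm above the feed board.
- stop_face (a point): Middle of the top inner edge of the aluminium end stop; axes as jig_top. The inner face lies at y = 150 mm of the jig_top frame and stands 12 mm above the feed board.
- plate_top (a point): Top face of the sprung steel plate (84 mm across, 104 mm along the feed), at its springs' centre, which lies under the middle of a case that is fully home. At rest 1 mm below the feed board's top. Its z axis is the plate's normal: vertical when it is level. Loaded off centre the plate rocks against its springs (about 4 N m/rad, up to 0.12 rad) in either direction.
- bed (a joint): How far the sprung plate is pressed down, m: 0 at rest, 0.010 bottomed out on a hard stop. Besides the weight of the case it takes about 6 N to start and 14 N to bottom it (including the tamper's weight of 3 N). It springs back up when let go.
- case: The dice case: closed wooden box, 80 mm (its x) by 100 mm (its y), 30 mm high, about 0.22 kg, with a thin cork foot; the smaller of the two wooden cases. It starts lying on the feed board, a little away from the fence and slightly askew, its y roughly along the feed. Origin at the centre of its underside, z up.
- case_center (a point): The centre of the dice case, 15 mm above its underside.
- dice_tray: Bystander: square dark wooden dice tray, 120 x 120 mm, 34 mm high, with three dice in it, on the side of the jig away from the stand. Origin at the centre of its underside.
- planter: Bystander: white ceramic planter, 110 mm wide, 95 mm high with a plant to 155 mm. Origin under its centre.
- mug: Bystander: ceramic mug, 80 mm wide, 90 mm high. Origin under its centre.
- jar: Bystander: glass jar, 64 mm wide, 75 mm high. Origin under its centre.
- big_case: Bystander: the larger wooden case, 110 x 150 mm, 45 mm high. Origin under its centre.

How it is judged:
By the outcome, as a careful person would: the job done as asked, in the order asked, and still so for the second after the job is handed in, with the robot touching nothing.
It also fails if it takes over 67 s, if anything falls off the work surface, if the arm or the gripper's body presses on something with over 40 N, if the wrist force passes 120 N, or if a joint passes its speed limit or range.

## Working session

There is one attempt and no reset: what is moved stays moved. The work goes in short steps, Python scripts to look and compute and a tool call to move; the robot and the scene stay as the last step left them, time stands still between calls to the robot, and variables do not carry over. Pictures are saved under pics/ and viewed, and the job is handed in when it is done.

Besides the shell and the picture viewer there is one more tool, called after "Request:" as a command line: name --argument value ..., lists and objects as JSON in quotes. servo_tool: Moves the arm, as the interface text tells. Its arguments: {"type":"object","properties":{"plan":{"type":"array"},"squeeze":{"type":"number"}},"required":["plan"]}

```bash
mkdir -p pics; python3 - <<'E'
from workcell import *
import cv2,numpy as np
print(state())
for n in("scene","top"):
    f=grab_frame(n); cv2.imwrite(f"pics/{n}0.png",f["color"][:,:,::-1]); np.savez(f"{n}0.npz",**f)
    print(n,f["fx"],f["fy"],f["cx"],f["cy"],f["rvec"],f["tvec"])
E
```

```text
{'time_s': 0.0, 'qpos': array([ 7.18470067e+01,  1.83504564e+01,  8.97063798e+01, -9.35310346e-05,
        7.20407542e+01, -1.14682862e+00]), 'qvel': array([-0.00013148,  0.07655571, -0.04869173, -0.02210487,  0.0056328 ,
        0.03945907]), 'effort': array([ 4.73903549e-05, -4.12448001e+01, -2.31974941e+01,  7.26208510e-02,
        4.54417686e-02, -1.21231406e-04]), 'ee_pos': array([168.02884679, 549.38919614, 213.13230626]), 'ee_rot': array([-1.79902427e+02, -1.86432686e-03,  1.62993863e+02]), 'force': array([ 0.12255149, -1.02875773, -0.4115147 ]), 'torque': array([-0.02262516, -0.0325117 ,  0.02644232]), 'gripper_width': 90.83310514647538}
scene 531.8083658379418 531.8083658379418 321.82333688678534 245.03400959766844 [ 1.56424321  2.06181917 -0.80354793] [ 162.3933131  -356.26452073 1493.7247171 ]
top 515.0923571598124 515.0923571598124 322.5799469532631 235.01898144193134 [ 2.20020956 -2.16999878  0.06455902] [ -18.87424658  598.64614845 1222.37415991]
```

View pics/scene0.png

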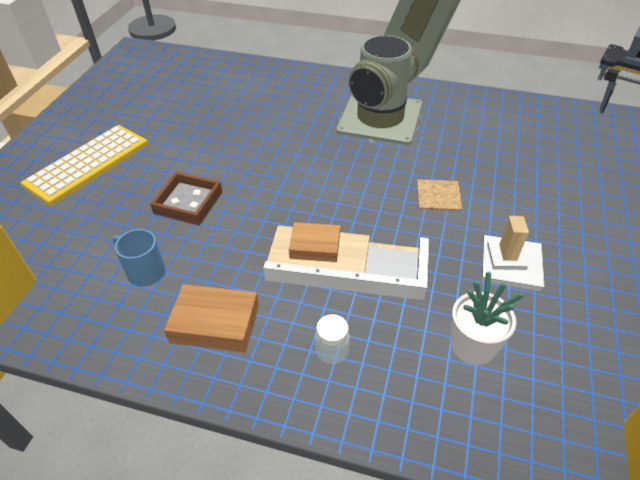

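View pics/top0.png

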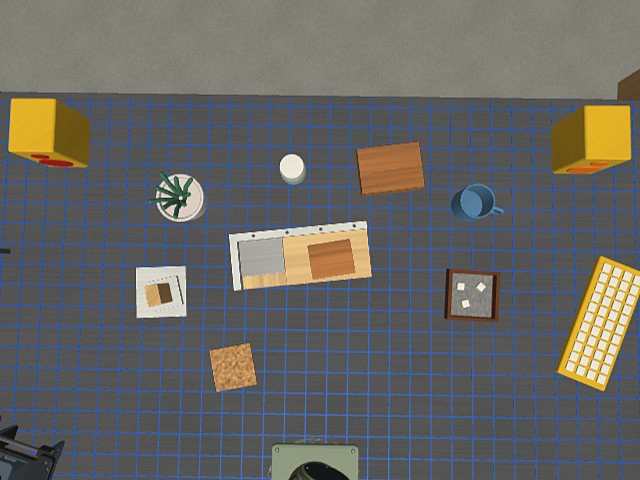

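The scene view shows the jig at about (350,262) and the tamper on its stand at (513,245). In the top view the jig spans (230–370, 222–290), with the fence on the far side and the stop at the left. The case is at (332,259), the stand at (161,292), and the planter at (180,198) is the closest bystander to the tamper. Next I'll measure these.

```bash
cat > h.py <<'E'
import numpy as np,cv2
def load(n): return dict(np.load(n))
def Rt(f): return cv2.Rodrigues(np.array(f["rvec"],float))[0],np.array(f["tvec"],float).reshape(3)
def ray(f,u,v,z):
    R,t=Rt(f); d=R.T@np.array([(u-f["cx"])/f["fx"],(v-f["cy"])/f["fy"],1.]); c=-R.T@t
    return c+d*(z-c[2])/d[2]
def cloud(f):
    R,t=Rt(f); Z=f["range_z"].astype(float); v,u=np.mgrid[:480,:640]
    P=np.stack([(u-f["cx"])/f["fx"]*Z,(v-f["cy"])/f["fy"]*Z,Z],-1)
    W=(P-t)@R; W[Z==0]=np.nan; return W
def proj(f,p):
    R,t=Rt(f); q=R@np.array(p,float)+t; return f["fx"]*q[0]/q[2]+f["cx"],f["fy"]*q[1]/q[2]+f["cy"]
E
python3 - <<'E'
from h import *
f=load("top0.npz"); W=cloud(f)
for u,v in [(150,350),(350,350),(161,294),(143,272),(165,294),(152,294),(332,259),(290,262),(262,257),(265,282),(300,230),(236,262),(390,168)]:
    print((u,v),np.round(W[v,u],1),f["color"][v,u])
im=f["color"][:,:,::-1]
c=cv2.resize(im[210:310,120:380],None,fx=3,fy=3,interpolation=cv2.INTER_CUBIC); cv2.imwrite("pics/topz.png",c)
g=load("scene0.npz")
c=cv2.resize(g["color"][200:310,250:550,::-1],None,fx=2.6,fy=2.6,interpolation=cv2.INTER_CUBIC); cv2.imwrite("pics/scz.png",c)
E
```

```text
(150, 350) [315.3 404.1  -3.3] [88 85 75]
(350, 350) [322.8 -80.6  -1.1] [ 80  91 113]
(161, 294) [456.5 347.1 106.5] [90 72 44]
(143, 272) [503.9 419.4  21.1] [214 213 200]
(165, 294) [455.3 346.2  80.8] [93 74 47]
(152, 294) [456.8 363.6 117.2] [202 162 103]
(332, 259) [540.6 -33.5  61.3] [193 125  70]
(290, 262) [532.6  65.8  34.5] [223 184 126]
(262, 257) [543.6 133.   31. ] [171 170 162]
(265, 282) [483.9 126.8  11.8] [229 192 131]
(300, 230) [608.5  42.9  42.9] [212 213 200]
(236, 262) [530.7 192.7  42.7] [223 223 213]
(390, 168) [ 759.8 -169.3   42. ] [178 115  65]
```

View pics/topz.png

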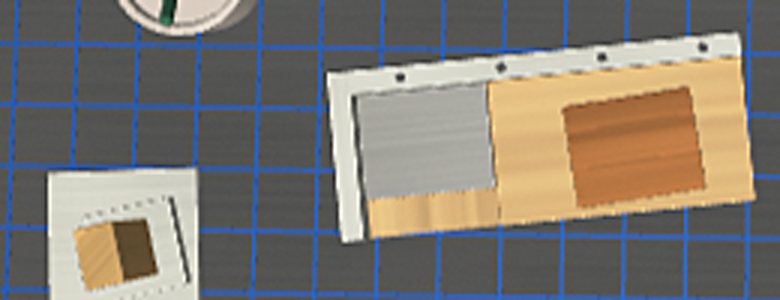

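View pics/scz.png

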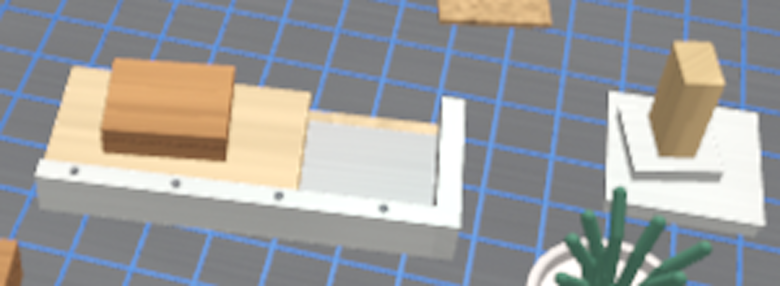

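```bash
cat > m.py <<'E'
from h import *
def masks(f):
    hsv=cv2.cvtColor(np.ascontiguousarray(f["color"]),cv2.COLOR_RGB2HSV).astype(int); return hsv[...,0],hsv[...,1],hsv[...,2]
def comp(m,u,v,open_=0):
    m=m.astype(np.uint8)
    if open_: m=cv2.morphologyEx(m,cv2.MORPH_OPEN,np.ones((open_,open_),np.uint8))
    n,l=cv2.connectedComponents(m,connectivity=4); return (l==l[v,u])&(l[v,u]>0)
def rect(f,mask,z):
    c=max(cv2.findContours(mask.astype(np.uint8),cv2.RETR_EXTERNAL,cv2.CHAIN_APPROX_NONE)[0],key=cv2.contourArea)[:,0]
    P=np.array([ray(f,u,v,z)[:2] for u,v in c],np.float32)
    return cv2.minAreaRect(P),P
E
python3 - <<'E'
from m import *
f=load("top0.npz"); R,t=Rt(f); print("cam",-R.T@t)
g=load("scene0.npz"); R,t=Rt(g); print("cam",-R.T@t)
H,S,V=masks(f)
for u,v in [(332,259),(290,262),(262,257),(152,294),(165,296),(143,272),(300,228),(265,282)]: print((u,v),H[v,u],S[v,u],V[v,u])
case=comp((S>130)&(V>120)&(H<18),332,259); print("case",case.sum(),rect(f,case,60)[0])
hd=comp((S>80)&(V>130),152,294); print("handle",hd.sum(),rect(f,hd,120)[0])
st=comp((S<50)&(V>150),143,272); print("stand",st.sum(),rect(f,st,20)[0])
wh=comp((S<40)&(V>195),300,230); print("fence",wh.sum(),rect(f,wh,42)[0])
m=np.zeros((480,640,3),np.uint8); m[case]=(0,0,255); m[hd]=(0,255,0); m[st]=(255,0,0); m[wh]=255
cv2.imwrite("pics/mask.png",cv2.resize(m[210:330,120:380],None,fx=3,fy=3,interpolation=0))
E
```

```text
cam [ 517.81255351  -18.94647887 1258.74668835]
cam [1262.00103956  196.04764325  868.00243379]
(332, 259) 13 163 193
(290, 262) 18 111 223
(262, 257) 27 13 171
(152, 294) 18 125 202
(165, 296) 18 126 95
(143, 272) 28 17 214
(300, 228) 27 24 235
(265, 282) 19 109 229
case 1462 ((540.9141845703125, -30.999736785888672), (79.36177062988281, 99.73712921142578), 9.959187507629395)
handle 269 ((454.8484191894531, 361.3007507324219), (45.17329406738281, 28.673553466796875), 14.115950584411621)
stand 1954 ((457.964599609375, 375.64599609375), (121.01557159423828, 119.26044464111328), 2.9976882934570312)
fence 1208 ((549.0762329101562, 42.44944763183594), (132.99008178710938, 326.5932312011719), 6.505005359649658)
```

View pics/mask.png

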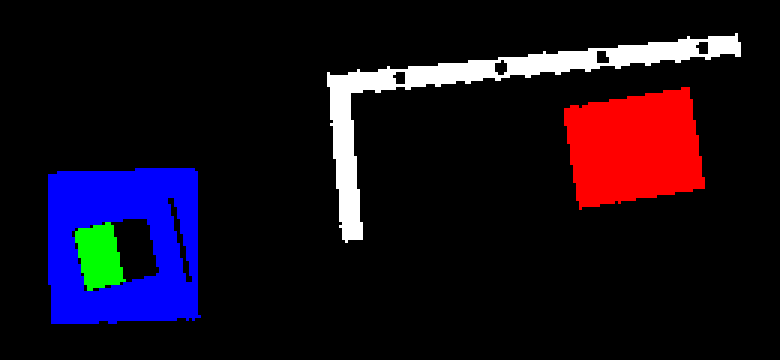

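```bash
python3 - <<'E'
from m import *
f=load("top0.npz"); H,S,V=masks(f)
wh=comp((S<40)&(V>195),300,230)
def line(pts,z):
    P=np.array([ray(f,u,v,z)[:2] for u,v in pts],np.float32)
    vx,vy,x,y=cv2.fitLine(P,cv2.DIST_HUBER,0,.01,.01).ravel(); return np.array([x,y]),np.array([vx,vy]),P
cols=np.arange(252,364)
inn=[(u,np.where(wh[:,u])[0].max()+.5) for u in cols]; out=[(u,np.where(wh[:,u])[0].min()-.5) for u in cols]
rows=np.arange(246,286); sin=[(np.where(wh[v,:245])[0].max()+.5,v) for v in rows]; sout=[(np.where(wh[v])[0].min()-.5,v) for v in rows]
for n,p in (("inn",inn),("out",out),("sin",sin),("sout",sout)):
    c,d,P=line(p,42); print(n,c,np.degrees(np.arctan2(d[1],d[0])), np.std((P-c)@np.array([-d[1],d[0]])))
# board near edge and right edge (z=30)
wood=(S>70)&(V>140)
wd=comp(wood,300,270)|comp(wood,365,260)
near=[(u,np.where(wd[:,u])[0].max()+.5) for u in range(294,366)]
right=[(np.where(wd[v])[0].max()+.5,v) for v in range(238,272)]
for n,p in (("near",near),("right",right)):
    c,d,P=line(p,30); print(n,c,np.degrees(np.arctan2(d[1],d[0])), np.std((P-c)@np.array([-d[1],d[0]])))
g=load("scene0.npz");W=cloud(g)
for p in [(515,222),(513,250),(500,262),(490,270),(535,250)]: print(p,np.round(W[p[1],p[0]],1))
E
```

```text
inn [600.54645  27.25253] -83.279526 1.2194725
out [616.532     24.213146] -83.462975 0.75208277
sin [522.41205 186.97232] 6.585625 0.7051581
sout [518.8564  203.37785] 6.6653824 0.7341728
near [126.89214  -25.326515] 89.646034 28.041925
right [ 571.4883  -757.47437] -1.4692321 2.200138
(515, 222) [450.7 355.2 120. ]
(513, 250) [477.4 365.2  69. ]
(500, 262) [482.9 348.5  33. ]
(490, 270) [500.  332.   21.8]
(535, 250) [414.4 421.1  17.5]
```

```bash
python3 - <<'E'
from m import *
g=load("scene0.npz"); H,S,V=masks(g)
for u,v in [(515,222),(508,240),(522,240),(513,255)]: print((u,v),H[v,u],S[v,u],V[v,u])
W=cloud(g)
box=np.zeros((480,640),bool); box[210:235,500:535]=1
top=comp((S>60)&box&(V>195),515,222); print(top.sum(),rect(g,top,120)[0])
P=W[(W[...,2]>110)&(W[...,0]>400)&(W[...,0]<500)&(W[...,1]>310)&(W[...,1]<400)]; print(len(P),P.mean(0),P.min(0),P.max(0))
f=load("top0.npz");Wt=cloud(f)
P=Wt[(Wt[...,2]>110)&(Wt[...,0]>400)&(Wt[...,0]<500)&(Wt[...,1]>310)&(Wt[...,1]<400)]; print(len(P),P.mean(0),P.min(0),P.max(0), cv2.minAreaRect(P[:,:2].astype(np.float32)))
# foot top in top view
P=Wt[(abs(Wt[...,2]-34)<5)&(Wt[...,0]>400)&(Wt[...,0]<500)&(Wt[...,1]>310)&(Wt[...,1]<420)]; print(len(P),P.mean(0),cv2.minAreaRect(P[:,:2].astype(np.float32)))
P=W[(abs(W[...,2]-34)<4)&(W[...,0]>400)&(W[...,0]<520)&(W[...,1]>310)&(W[...,1]<420)]; print(len(P),P.mean(0),cv2.minAreaRect(P[:,:2].astype(np.float32)))
P=W[(abs(W[...,2]-20)<5)&(W[...,0]>370)&(W[...,0]<540)&(W[...,1]>290)&(W[...,1]<450)]; print(len(P),P.mean(0),cv2.minAreaRect(P[:,:2].astype(np.float32)))
E
```

```text
(515, 222) 19 86 230
(508, 240) 19 102 137
(522, 240) 19 100 169
(513, 255) 19 100 168
241 ((454.2587585449219, 361.6443176269531), (44.13386917114258, 28.498611450195312), 14.690886497497559)
332 [460.13375911 360.35047814 118.86214834] [429.95970457 341.92173801 110.08884895] [481.8868246  380.60718822 124.82050906]
310 [454.16028496 360.06204595 119.50192375] [430.30334218 341.77831674 110.29279132] [479.07505955 380.20244152 127.76583098] ((453.966552734375, 361.71343994140625), (45.894874572753906, 32.429710388183594), 14.329056739807129)
455 [455.15818463 350.42374194  34.04032595] ((454.0899963378906, 360.8549499511719), (69.81735229492188, 70.38851165771484), 13.963329315185547)
508 [467.79106356 357.28856931  34.04646789] ((455.5860595703125, 360.81707763671875), (75.4775161743164, 70.87483215332031), 15.090883255004883)
1531 [472.84232018 383.74901176  20.28059438] ((458.92755126953125, 374.5508117675781), (123.4298095703125, 121.52543640136719), 3.6261086463928223)
```

```bash
cat > go.py <<'E'
import sys,numpy as np
from scipy.spatial.transform import Rotation as Ro
from workcell import *
def J(x,y): # jig frame -> world
    a=np.radians(6.6); return 558.8+x*np.cos(a)-y*np.sin(a), 40.2+x*np.sin(a)+y*np.cos(a)
def toJ(X,Y):
    a=np.radians(6.6); d=np.array([X-558.8,Y-40.2]); return d@[np.cos(a),np.sin(a)], d@[-np.sin(a),np.cos(a)]
def go(x,y,z,yaw):
    s=state(); R=Ro.from_euler('xyz',s["ee_rot"],degrees=True); T=Ro.from_euler('xyz',[180,0,yaw],degrees=True)
    print("shift",np.round(R.inv().apply(np.array([x,y,z])-s["ee_pos"]),1),"rot",np.round((R.inv()*T).as_rotvec(),4))
def st():
    s=state(); print(round(s["time_s"],2),np.round(s["ee_pos"],1),np.round(s["ee_rot"],2),"F",np.round(s["force"],1),"T",np.round(s["torque"],2),"w",round(s["gripper_width"],1),"J",np.round(toJ(*s["ee_pos"][:2]),1),"q",np.round(s["qpos"],0))
E
python3 - <<'E'
from go import *
st(); go(454.5,361.3,200,194.3); go(454.5,361.3,140,194.3)
E
```

```text
0.1 [168.  549.4 213.2] [-179.91   -0.    162.99] F [-0.1 -1.4  0.7] T [-0.03 -0.08 -0.02] w 90.9 J [-329.7  550.8] q [72. 18. 90. -0. 72. -1.]
shift [-329.   -96.1   13.3] rot [-1.600e-03 -5.000e-04 -5.464e-01]
shift [-329.   -96.    73.3] rot [-1.600e-03 -5.000e-04 -5.464e-01]
```

Request:
servo_tool --plan '[[[-10,-3,2,0,0,-0.02,1],[-35,-10,8,0,0,-0.06,1],[-65,-19,14,0,0,-0.11,1],[-95,-28,21,0,0,-0.16,1],[-125,-37,28,0,0,-0.21,1],[-155,-45,35,0,0,-0.26,1],[-185,-54,41,0,0,-0.31,1],[-215,-63,48,0,0,-0.36,1],[-245,-72,55,0,0,-0.41,1],[-275,-80,61,0,0,-0.46,1],[-300,-88,67,0,0,-0.5,1],[-318,-93,71,0,0,-0.53,1],[-326,-95,73,0,0,-0.543,1],[-329,-96,73,-0.0016,0,-0.5464,1],[-329,-96,73,-0.0016,0,-0.5464,1],[-329,-96,73,-0.0016,0,-0.5464,1]]]'

```text
time_s: 1.7
ee_pos: [454.1, 362.4, 141.2]
ee_rot: [179.9, 0.0, -165.7]
force: [0.0, -0.7, 0.5]
gripper_width: 91.1
```

```bash
python3 - <<'E'
from go import *
from m import *
st(); go(454.5,361.3,70,194.3)
f=grab_frame("scene"); cv2.imwrite("pics/s1.png",cv2.resize(f["color"][120:340,380:640,::-1],None,fx=2.5,fy=2.5))
E
```

```text
1.7 [454.1 362.4 141.2] [ 1.7989e+02  2.0000e-02 -1.6567e+02] F [ 0.  -0.7  0.5] T [0.06 0.03 0.01] w 91.1 J [-67.  332.1] q [ 37.  22.  95.   0.  63. -67.]
shift [-0.1 -1.3 71.2] rot [0.002  0.0004 0.0005]
```

View pics/s1.png

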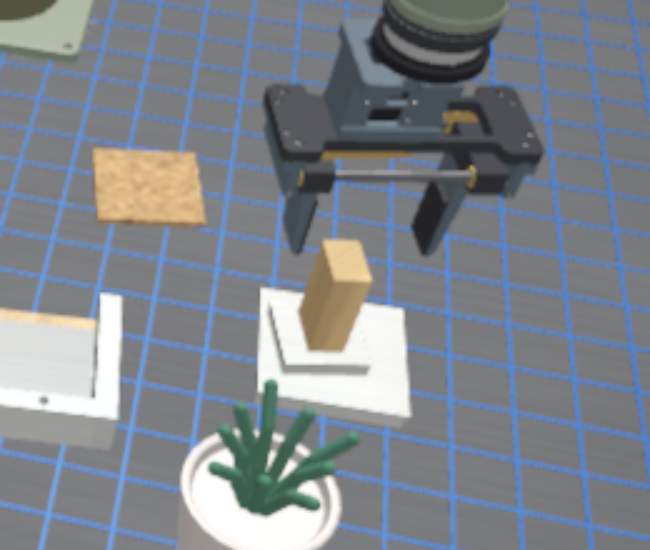

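The open fingers are centred either side of the handle (handle at about (340,290) in the crop, fingers at (300,215) and (435,215)). I'll descend and grip.

Request:
servo_tool --plan '[[[0,-1,10,0.002,0,0,1],[0,-1,25,0.002,0,0,1],[0,-1,42,0.002,0,0,1],[0,-1,57,0.002,0,0,1],[0,-1,67,0.002,0,0,1],[0,-1,71,0.002,0,0,1],[0,-1,71,0.002,0,0,0.8],[0,-1,71,0.002,0,0,0.6],[0,-1,71,0.002,0,0,0.45],[0,-1,71,0.002,0,0,0.35],[0,-1,71,0.002,0,0,0.2],[0,-1,71,0.002,0,0,0.2],[0,-1,71,0.002,0,0,0.2],[0,-1,71,0.002,0,0,0.2]]]' --squeeze 50

```text
time_s: 3.15
ee_pos: [455.0, 361.1, 70.0]
ee_rot: [-180.0, 0.0, -165.7]
force: [-1.7, 2.7, 0.5]
gripper_width: 30.4
```

```bash
python3 - <<'E'
from go import *
st()
E
```

```text
3.15 [455.  361.1  70. ] [-1.7999e+02  3.0000e-02 -1.6571e+02] F [-1.7  2.7  0.5] T [ 0.46  0.22 -0.09] w 30.4 J [-66.3 330.7] q [ 37.  26. 100.  -0.  54. -67.]
```

Request:
servo_tool --plan '[[[0,0,-3,0,0,0,0.2],[0,0,-10,0,0,0,0.2],[0,0,-22,0,0,0,0.2],[0,0,-35,0,0,0,0.2],[0,0,-46,0,0,0,0.2],[0,0,-52,0,0,0,0.2],[0,0,-55,0,0,0,0.2],[0,0,-55,0,0,0,0.2]]]'

```text
time_s: 3.95
ee_pos: [455.0, 361.1, 125.4]
ee_rot: [-180.0, 0.1, -165.7]
force: [0.3, 0.2, -3.4]
gripper_width: 29.8
```

```bash
python3 - <<'E'
from go import *
st(); x,y=J(-118,-69);print(x,y); go(x,y,115,186.6)
E
```

```text
3.95 [455.  361.1 125.4] [-1.7999e+02  6.0000e-02 -1.6570e+02] F [ 0.3  0.2 -3.4] T [ 0.07 -0.    0.  ] w 29.8 J [-66.2 330.7] q [ 37.  23.  96.  -0.  61. -67.]
449.512677043161 -41.90530458458561
shift [ 104.9 -389.1   10.3] rot [-0.      0.0011  0.1343]
```

Request:
servo_tool --plan '[[[2,-8,0,0,0,0.003,0.2],[7,-25,1,0,0,0.009,0.2],[14,-52,2,0,0,0.018,0.2],[22,-82,3,0,0,0.028,0.2],[30,-112,4,0,0,0.038,0.2],[38,-142,5,0,0,0.049,0.2],[46,-172,6,0,0,0.06,0.2],[54,-202,7,0,0,0.07,0.2],[62,-232,8,0,0,0.08,0.2],[70,-262,9,0,0,0.09,0.2],[79,-292,10,0,0,0.1,0.2],[87,-322,10,0,0,0.11,0.2],[94,-348,10,0,0,0.12,0.2],[99,-368,10,0,0,0.128,0.2],[103,-382,10,0,0,0.133,0.2],[105,-388,10,0,0.001,0.1343,0.2],[105,-389,10,0,0.001,0.1343,0.2],[105,-389,10,0,0.001,0.1343,0.2]]]'

```text
time_s: 5.75
ee_pos: [448.8, -41.8, 115.0]
ee_rot: [-180.0, -0.0, -173.4]
force: [0.4, -0.0, -3.8]
gripper_width: 30.2
```

```bash
python3 - <<'E'
from go import *
from m import *
st(); x,y=J(-118,-69); go(x,y,84,186.6); x,y=J(-75,-69); go(x,y,84,186.6)
f=grab_frame("top"); np.savez("top1.npz",**f); cv2.imwrite("pics/t1.png",cv2.resize(f["color"][180:380,220:480,::-1],None,fx=3,fy=3))
f=grab_frame("scene"); np.savez("scene1.npz",**f);cv2.imwrite("pics/s2.png",cv2.resize(f["color"][100:320,200:460,::-1],None,fx=2.5,fy=2.5))
E
```

```text
5.75 [448.8 -41.8 115. ] [-1.8000e+02 -5.0000e-02 -1.7342e+02] F [ 0.4 -0.  -3.8] T [ 0.08 -0.05 -0.  ] w 30.2 J [-118.6  -68.8] q [  -7.   13.  114.   -0.   54. -103.]
shift [-0.7 -0.2 31. ] rot [-0.0001 -0.0009 -0.0003]
shift [-43.7  -0.2  30.9] rot [-0.0001 -0.0009 -0.0003]
```

View pics/t1.png

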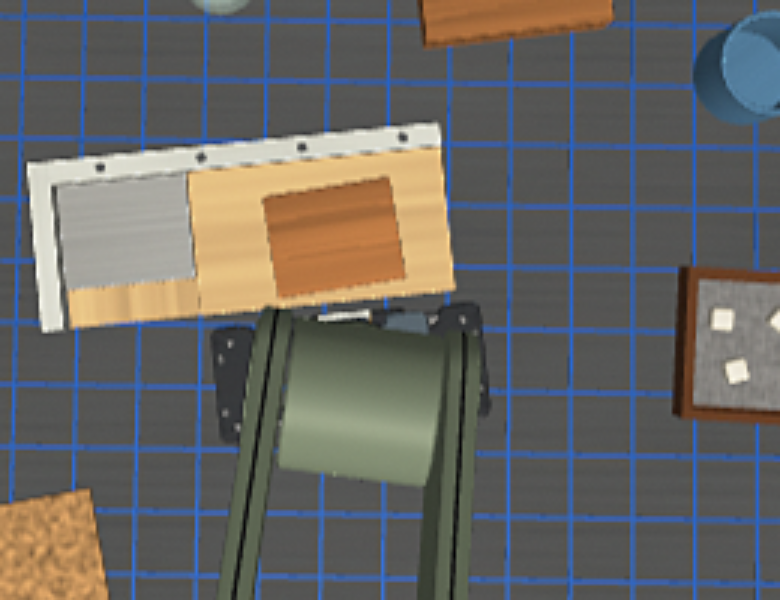

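View pics/s2.png

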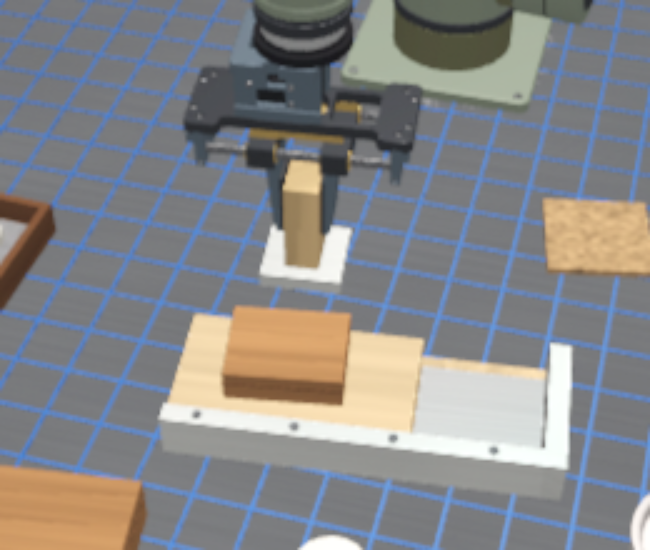

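The tamper hangs straight at crop (305,220), level with the case at (290,350) and clear of the board. Next I'll lower it and push the case to the fence.

Request:
servo_tool --plan '[[[0,0,6,0,0,0,0.2],[0,0,16,0,0,0,0.2],[0,0,25,0,0,0,0.2],[-1,0,30,0,0,0,0.2],[-4,0,30,0,0,0,0.2],[-7,0,30,0,0,0,0.2],[-10,0,30,0,0,0,0.2],[-13,0,30,0,0,0,0.2],[-16,0,30,0,0,0,0.2],[-19,0,30,0,0,0,0.2],[-22,0,30,0,0,0,0.2],[-25,0,30,0,0,0,0.2],[-28,0,30,0,0,0,0.2],[-31,0,30,0,0,0,0.2],[-34,0,30,0,0,0,0.2],[-36,0,30,0,0,0,0.2],[-38,0,30,0,0,0,0.2],[-39,0,30,0,0,0,0.2],[-40,0,30,0,0,0,0.2]]]'

```text
time_s: 7.75
ee_pos: [488.9, -37.3, 85.1]
ee_rot: [-180.0, -0.0, -173.4]
force: [-1.1, -0.5, -1.9]
gripper_width: 29.8
```

```bash
python3 - <<'E'
from go import *
from m import *
st()
f=grab_frame("scene"); np.savez("scene2.npz",**f);cv2.imwrite("pics/s3.png",cv2.resize(f["color"][140:320,240:460,::-1],None,fx=3,fy=3))
E
```

```text
7.75 [488.9 -37.3  85.1] [-1.7998e+02 -5.0000e-02 -1.7339e+02] F [-1.1 -0.5 -1.9] T [-0.05  0.26  0.03] w 29.8 J [-78.4 -68.9] q [  -6.   18.  111.   -0.   51. -102.]
```

View pics/s3.png

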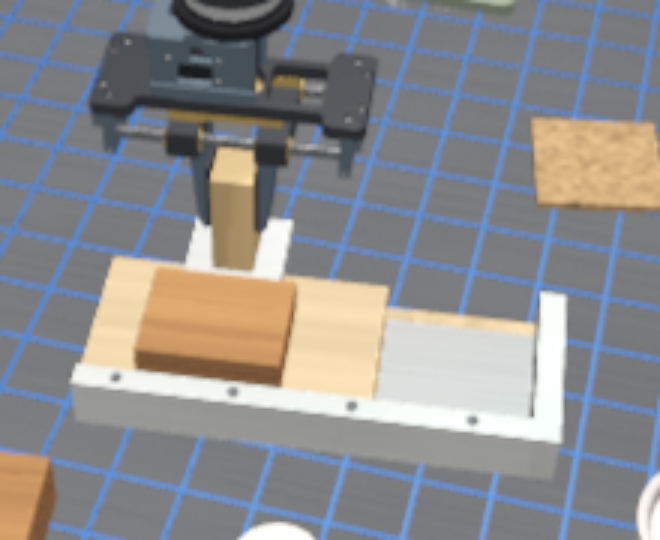

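The case sits almost at the fence and parallel to it (case at (215,325), fence line at about (310,400)). I'll continue gently until the force rises.

Request:
servo_tool --plan '[[[-1,0,0,0,0,0,0.2],[-2,0,0,0,0,0,0.2],[-3,0,0,0,0,0,0.2],[-3,0,0,0,0,0,0.2]]]'

```text
time_s: 8.2
ee_pos: [491.4, -37.0, 85.0]
ee_rot: [-180.0, -0.1, -173.4]
force: [-2.6, -0.4, -2.2]
gripper_width: 29.9
```

```bash
python3 -c "
from go import *
st()"
```

```text
8.2 [491.4 -37.   85. ] [-1.7998e+02 -1.1000e-01 -1.7339e+02] F [-2.6 -0.4 -2.2] T [-0.08  0.67 -0.01] w 29.9 J [-75.8 -68.9] q [  -6.   18.  111.   -0.   51. -102.]
```

Request:
servo_tool --plan '[[[-1,0,0,0,0,0,0.2],[-2,0,0,0,0,0,0.2],[-2,0,0,0,0,0,0.2]]]'

```text
time_s: 8.5
ee_pos: [491.5, -36.8, 84.6]
ee_rot: [180.0, -0.3, -173.4]
force: [-5.7, -1.6, 1.1]
gripper_width: 29.5
```

```bash
python3 -c "
from go import *
st()"
```

```text
8.5 [491.5 -36.8  84.6] [ 180.     -0.34 -173.38] F [-5.7 -1.6  1.1] T [-0.29  1.39 -0.1 ] w 29.5 J [-75.7 -68.8] q [  -6.   18.  111.   -0.   51. -102.]
```

Request:
servo_tool --plan '[[[3,0,0,0,0,0,0.2],[8,0,0,0,0,0,0.2],[15,0,0,0,0,0,0.2],[20,0,0,0,0,0,0.2],[22,0,0,0,0,0,0.2],[22,0,0,0,0,0,0.2]]]'

```text
time_s: 9.1
ee_pos: [472.0, -39.3, 85.2]
ee_rot: [-180.0, 0.0, -173.4]
force: [-0.0, 1.1, -2.4]
gripper_width: 30.0
```

```bash
python3 - <<'E'
from go import *
from m import *
st()
for p in ((-92,-175),(-1,-175)):
    x,y=J(*p); go(x,y,85,186.6)
f=grab_frame("top"); np.savez("top2.npz",**f); cv2.imwrite("pics/t2.png",cv2.resize(f["color"][200:320,220:400,::-1],None,fx=4,fy=4))
H,S,V=masks(f)
case=comp((S>130)&(V>120)&(H<18),328,252); r=rect(f,case,60)[0]; print(r,toJ(*r[0]))
E
```

```text
9.1 [472.  -39.3  85.2] [-179.97    0.   -173.4 ] F [-0.   1.1 -2.4] T [ 0.06  0.05 -0.05] w 30.0 J [-95.4 -69. ] q [  -6.   17.  113.   -0.   50. -103.]
shift [  -3.4 -106.     0.3] rot [-0.0005  0.0001  0.    ]
shift [ -94.4 -106.     0.3] rot [-0.0005  0.0001  0.    ]
((565.1149291992188, -29.975601196289062), (78.09520721435547, 99.33849334716797), 6.504223346710205) (np.float64(-1.7927049524265937), np.float64(-70.43635100575057))
```

View pics/t2.png

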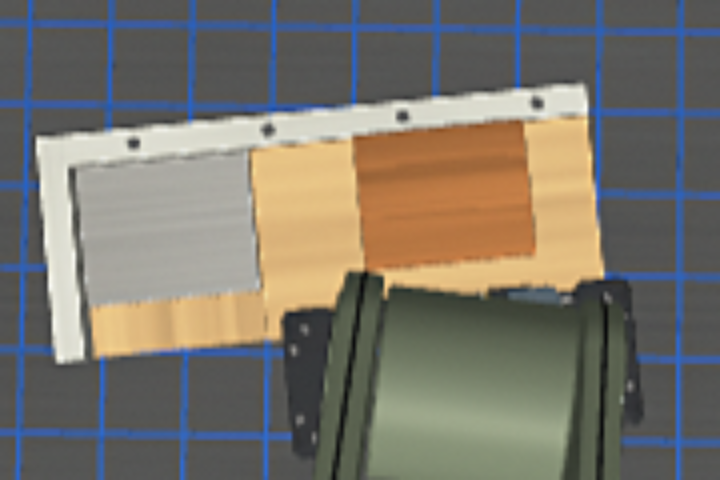

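The case edge now lies along the fence (about (440,128) in the crop), with yaw 6.5° against the jig's 6.6°. I'll go round to its tail end.

Request:
servo_tool --plan '[[[0,-6,0,0,0,0,0.2],[0,-20,0,0,0,0,0.2],[0,-40,0,0,0,0,0.2],[-1,-60,0,0,0,0,0.2],[-2,-80,0,0,0,0,0.2],[-5,-95,0,0,0,0,0.2],[-12,-103,0,0,0,0,0.2],[-26,-106,0,0,0,0,0.2],[-44,-106,0,0,0,0,0.2],[-62,-106,0,0,0,0,0.2],[-78,-106,0,0,0,0,0.2],[-88,-106,0,0,0,0,0.2],[-93,-106,0,0,0,0,0.2],[-94,-106,0,0,0,0,0.2],[-94,-106,0,0,0,0,0.2]]]'

```text
time_s: 10.65
ee_pos: [577.1, -133.6, 84.9]
ee_rot: [-180.0, -0.1, -173.4]
force: [0.3, 0.0, -3.5]
gripper_width: 29.7
```

```bash
python3 - <<'E'
from go import *
from m import *
st()
for p in ((-1.5,-150),(-1.5,15)):
    x,y=J(*p); go(x,y,85,186.6)
f=grab_frame("scene"); np.savez("scene3.npz",**f);cv2.imwrite("pics/s4.png",cv2.resize(f["color"][140:320,200:440,::-1],None,fx=3,fy=3))
E
```

```text
10.65 [ 577.1 -133.6   84.9] [-1.8000e+02 -9.0000e-02 -1.7339e+02] F [ 0.3  0.  -3.5] T [-0.05  0.08 -0.02] w 29.7 J [  -1.8 -174.8] q [ -14.   26.   98.   -0.   56. -111.]
shift [-0.3 24.8 -0.1] rot [-0.0001 -0.0015  0.0002]
shift [ -0.3 189.8  -0.2] rot [-0.0001 -0.0015  0.0002]
```

View pics/s4.png

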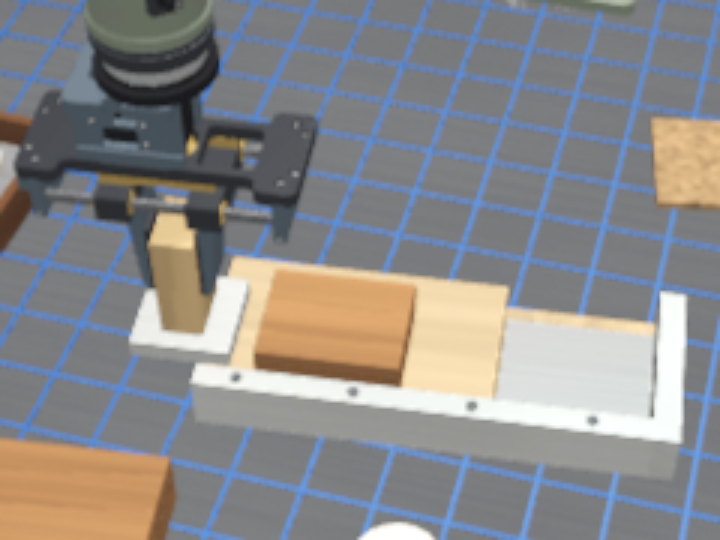

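The tamper foot (190,325) is behind the case (335,325) and clear of the fence. I'll slide the case along.

Request:
servo_tool --plan '[[[0,3,0,0,-0.001,0,0.2],[0,8,0,0,-0.001,0,0.2],[0,13,0,0,-0.001,0,0.2],[0,16,0,0,-0.001,0,0.2],[0,19,0,0,-0.001,0,0.2],[0,22,0,0,-0.001,0,0.2],[0,26,0,0,-0.001,0,0.2],[0,30,0,0,-0.001,0,0.2],[0,34,0,0,-0.001,0,0.2],[0,38,0,0,-0.001,0,0.2],[0,42,0,0,-0.001,0,0.2],[0,46,0,0,-0.001,0,0.2],[0,50,0,0,-0.001,0,0.2],[0,54,0,0,-0.001,0,0.2],[0,58,0,0,-0.001,0,0.2],[0,62,0,0,-0.001,0,0.2],[0,66,0,0,-0.001,0,0.2],[0,70,0,0,-0.001,0,0.2],[0,73,0,0,-0.001,0,0.2],[0,75,0,0,-0.001,0,0.2]]]'

```text
time_s: 12.7
ee_pos: [569.1, -58.8, 85.0]
ee_rot: [-180.0, 0.0, -173.4]
force: [0.1, -1.5, -1.8]
gripper_width: 30.0
```

```bash
cat > look.py <<'E'
import sys
from go import *
from m import *
k=sys.argv[1]
st()
f=grab_frame("top"); np.savez(f"top_{k}.npz",**f); a=f["color"][200:320,210:390,::-1]
H,S,V=masks(f)
u0,v0=int(sys.argv[2]),int(sys.argv[3])
case=comp((S>130)&(V>120)&(H<18),u0,v0); r=rect(f,case,60)[0]; print(r,np.round(toJ(*r[0]),1))
g=grab_frame("scene"); np.savez(f"scene_{k}.npz",**g); b=g["color"][180:300,250:430,::-1]
cv2.imwrite(f"pics/l_{k}.png",np.hstack([cv2.resize(a,(400,267)),cv2.resize(b,(400,267))]))
E
python3 look.py a 303 255
```

```text
12.7 [569.1 -58.8  85. ] [-1.7998e+02  4.0000e-02 -1.7338e+02] F [ 0.1 -1.5 -1.8] T [-0.28 -0.    0.  ] w 30.0 J [ -1.2 -99.5] q [  -7.   24.  100.   -0.   55. -104.]Traceback (most recent call last):
  File "look.py", line 9, in <module>
    case=comp((S>130)&(V>120)&(H<18),u0,v0); r=rect(f,case,60)[0]; print(r,np.round(toJ(*r[0]),1))
                                               ~~~~^^^^^^^^^^^
  File "m.py", line 9, in rect
    c=max(cv2.findContours(mask.astype(np.uint8),cv2.RETR_EXTERNAL,cv2.CHAIN_APPROX_NONE)[0],key=cv2.contourArea)[:,0]
      ~~~^^^^^^^^^^^^^^^^^^^^^^^^^^^^^^^^^^^^^^^^^^^^^^^^^^^^^^^^^^^^^^^^^^^^^^^^^^^^^^^^^^^^^^^^^^^^^^^^^^^^^^^^
ValueError: max() iterable argument is empty
```

```bash
sed -i 's/^case=.*/try:\n  case=comp((S>130)\&(V>120)\&(H<18),u0,v0); r=rect(f,case,60)[0]; print(r,np.round(toJ(*r[0]),1))\nexcept Exception as e: print("nocase")/' look.py; python3 look.py b 295 248
```

```text
12.75 [569.  -58.6  85. ] [ 1.8000e+02  4.0000e-02 -1.7338e+02] F [ 0.2  0.3 -4. ] T [ 0.01 -0.01  0.02] w 29.9 J [ -1.2 -99.3] q [  -7.   24.  100.    0.   55. -104.]
((555.7866821289062, 49.803367614746094), (78.73329162597656, 52.24651336669922), 6.786561489105225) [-1.9  9.9]
```

View pics/l_b.png

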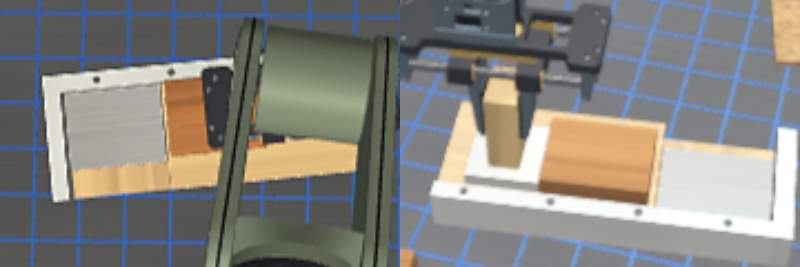

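The case is pushed squarely along the fence, with its leading edge near the plate. Continuing.

Request:
servo_tool --plan '[[[0,2,0,0,0,0,0.2],[0,6,0,0,0,0,0.2],[0,10,0,0,0,0,0.2],[0,14,0,0,0,0,0.2],[0,18,0,0,0,0,0.2],[0,22,0,0,0,0,0.2],[0,26,0,0,0,0,0.2],[0,31,0,0,0,0,0.2],[0,36,0,0,0,0,0.2],[0,41,0,0,0,0,0.2],[0,46,0,0,0,0,0.2],[0,51,0,0,0,0,0.2],[0,56,0,0,0,0,0.2],[0,61,0,0,0,0,0.2],[0,66,0,0,0,0,0.2],[0,71,0,0,0,0,0.2],[0,76,0,0,0,0,0.2],[0,81,0,0,0,0,0.2],[0,86,0,0,0,0,0.2],[0,90,0,0,0,0,0.2]]]'

```text
time_s: 14.85
ee_pos: [558.6, 30.8, 84.9]
ee_rot: [-180.0, 0.0, -173.4]
force: [0.3, -1.6, -3.1]
gripper_width: 29.5
```

```bash
python3 look.py c 255 253
```

```text
14.85 [558.6  30.8  84.9] [-1.7999e+02  1.0000e-02 -1.7338e+02] F [ 0.3 -1.6 -3.1] T [-0.19  0.01 -0.  ] w 29.5 J [-1.3 -9.4] q [  2.  23. 102.  -0.  54. -95.]
((543.91650390625, 155.065673828125), (76.87641143798828, 23.342287063598633), 1.2873332500457764) [ -1.6 115.8]
```

View pics/l_c.png

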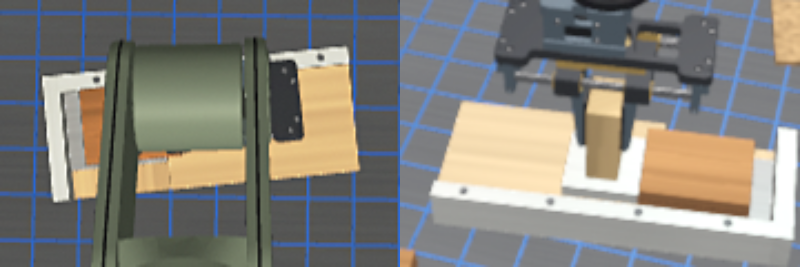

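About 24 mm remain to the stop (grey strip at (765,185)).

Request:
servo_tool --plan '[[[0,2,0,0,0,0,0.2],[0,5,0,0,0,0,0.2],[0,8,0,0,0,0,0.2],[0,11,0,0,0,0,0.2],[0,14,0,0,0,0,0.2],[0,17,0,0,0,0,0.2],[0,19,0,0,0,0,0.2],[0,21,0,0,0,0,0.2],[0,22,0,0,0,0,0.2],[0,23,0,0,0,0,0.2]]]'

```text
time_s: 15.95
ee_pos: [556.1, 53.1, 85.0]
ee_rot: [-180.0, 0.0, -173.4]
force: [0.1, -0.7, -4.1]
gripper_width: 29.9
```

Request:
servo_tool --plan '[[[0,1,0,0,0,0,0.2],[0,2,0,0,0,0,0.2],[0,2,0,0,0,0,0.2]]]'

```text
time_s: 16.25
ee_pos: [556.0, 53.7, 85.1]
ee_rot: [-179.8, 0.0, -173.4]
force: [0.9, -5.4, -2.8]
gripper_width: 29.8
```

Request:
servo_tool --plan '[[[0,1,0,0,0,0,0.2],[0,-4,0,0,0,0,0.2],[0,-9,0,0,0,0,0.2],[0,-14,-2,0,0,0,0.2],[0,-18,-10,0,0,0,0.2],[0,-20,-20,0,0,0,0.2],[0,-20,-32,0,0,0,0.2],[0,-20,-38,0,0,0,0.2],[0,-20,-40,0,0,0,0.2],[0,-20,-40,0,0,0,0.2]]]'

```text
time_s: 17.25
ee_pos: [558.2, 35.3, 125.5]
ee_rot: [-180.0, 0.1, -173.4]
force: [0.7, -0.2, -3.6]
gripper_width: 30.1
```

```bash
python3 look.py d 247 253; python3 -c "
from go import *
x,y=J(-0.8,98.7); go(x,y,125,186.6); go(x,y,111,186.6)"
```

```text
17.25 [558.2  35.3 125.5] [-1.7998e+02  8.0000e-02 -1.7338e+02] F [ 0.7 -0.2 -3.6] T [ 0.01 -0.03  0.03] w 30.1 J [-1.1 -4.8] q [  2.  21.  99.  -0.  60. -94.]
((542.2575073242188, 170.68711853027344), (77.72212982177734, 32.53692626953125), 6.190295696258545) [ -1.4 131.5]
shift [ -0.9 103.4  -0.3] rot [-0.0003 -0.0003  0.0003]
shift [ -0.9 103.4  13.7] rot [-0.0003 -0.0003  0.0003]
```

View pics/l_d.png

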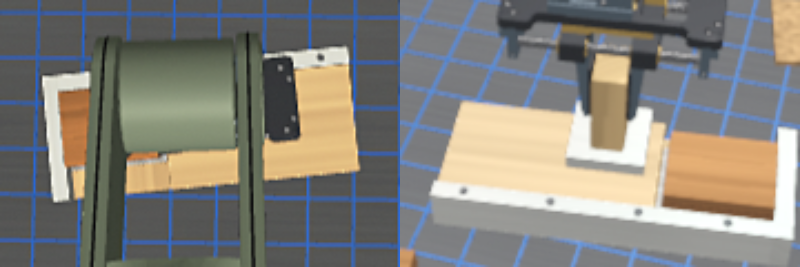

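The case is against the stop and fence (its edge meets the stop at (778,185)). I'll move over its middle and start down.

Request:
servo_tool --plan '[[[0,4,0,0,0,0,0.2],[0,12,0,0,0,0,0.2],[0,26,0,0,0,0,0.2],[0,42,0,0,0,0,0.2],[0,58,0,0,0,0,0.2],[0,74,0,0,0,0,0.2],[0,88,0,0,0,0,0.2],[-1,97,0,0,0,0,0.2],[-1,102,2,0,0,0,0.2],[-1,103.5,6,0,0,0,0.2],[-1,103.5,9,0,0,0,0.2],[-1,103.5,12,0,0,0,0.2],[-1,103.5,13,0,0,0,0.2],[-1,103.5,13,0,0,0,0.2],[-1,103.5,13,0,0,0,0.2]]]'

```text
time_s: 18.85
ee_pos: [547.3, 137.8, 112.0]
ee_rot: [-180.0, 0.0, -173.4]
force: [-0.7, -0.3, -3.2]
gripper_width: 30.0
```

```bash
python3 look.py e 240 280; python3 - <<'E'
from m import *
from go import *
x,y=J(-0.8,98.7); go(x,y,109,186.6)
f=load("scene_e.npz"); W=cloud(f)
a=np.radians(6.6); d=W[...,:2]-[558.8,40.2]; X=d@[np.cos(a),np.sin(a)]; Y=d@[-np.sin(a),np.cos(a)]
s=(abs(W[...,2]-76)<8)&(abs(X)<45)&(abs(Y-98)<45); s&=(X>-30)
H,S,V=masks(f); s&=(S<60)&(V>190)
print(s.sum(), X[s].min(),X[s].max(),Y[s].min(),Y[s].max(),W[s][:,2].mean())
A=np.c_[X[s],Y[s]-98.7,np.ones(s.sum())]; c,r,_,_=np.linalg.lstsq(A,W[s][:,2],rcond=None); print("tilt deg",np.degrees(c[:2]),c[2])
cv2.imwrite("pics/e2.png",cv2.resize(f["color"][170:310,320:460,::-1],None,fx=4,fy=4))
E
```

```text
18.85 [547.3 137.8 112. ] [-1.7998e+02  4.0000e-02 -1.7342e+02] F [-0.7 -0.3 -3.2] T [0.03 0.06 0.  ] w 30.0 J [-0.2 98.3] q [ 13.  22. 100.  -0.  58. -84.]
nocase
shift [0.7 0.3 3.1] rot [-0.0004  0.0009 -0.0001]
520 -29.789560099948197 38.03373641411969 63.67674515282984 133.21127304770295 76.3312804865498
tilt deg [0.43586783 0.20319087] 76.2579478716809
```

View pics/e2.png

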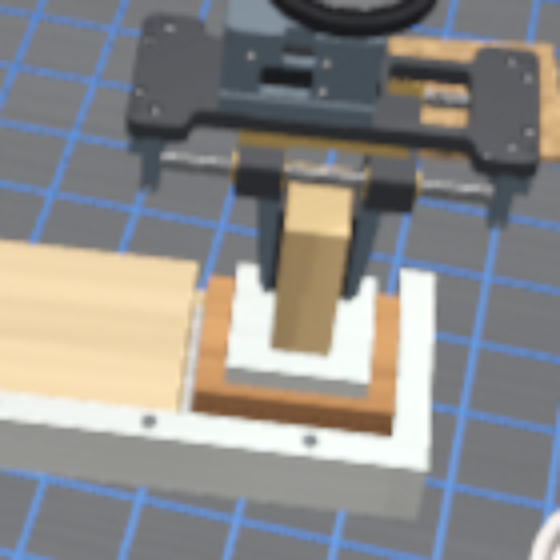

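The foot sits centred over the case with even wood margins ((220,330) left, (385,335) right), and its fitted tilt is below 0.5°. Pressing now in small steps.

Request:
servo_tool --plan '[[[0.7,0.3,1,0,0,0,0.2],[0.7,0.3,2,0,0,0,0.2],[0.7,0.3,3,0,0,0,0.2],[0.7,0.3,4,0,0,0,0.2],[0.7,0.3,5,0,0,0,0.2],[0.7,0.3,5,0,0,0,0.2]]]'

```text
time_s: 19.55
ee_pos: [546.5, 138.4, 107.4]
ee_rot: [-180.0, 0.0, -173.4]
force: [-1.8, -0.1, 2.4]
gripper_width: 29.9
```

```bash
python3 -c "
from go import *
st()"
```

```text
19.55 [546.5 138.4 107.4] [-1.7998e+02  5.0000e-02 -1.7339e+02] F [-1.8 -0.1  2.4] T [ 0.03  0.4  -0.  ] w 29.9 J [-0.9 98.9] q [ 13.  22. 100.  -0.  58. -84.]
```

Request:
servo_tool --plan '[[[0,0,1,0,0,0,0.2],[0,0,2,0,0,0,0.2],[0,0,3,0,0,0,0.2],[0,0,4,0,0,0,0.2],[0,0,5,0,0,0,0.2],[0,0,6,0,0,0,0.2],[0,0,7,0,0,0,0.2],[0,0,7,0,0,0,0.2]]]'

```text
time_s: 20.35
ee_pos: [546.5, 138.4, 100.5]
ee_rot: [-180.0, 0.0, -173.4]
force: [-2.3, -0.1, 7.4]
gripper_width: 30.0
```

```bash
python3 -c "
from go import *
st()"
```

```text
20.35 [546.5 138.4 100.5] [-1.7999e+02  5.0000e-02 -1.7340e+02] F [-2.3 -0.1  7.4] T [-0.02  0.69 -0.07] w 30.0 J [-0.9 98.9] q [ 13.  23. 101.  -0.  57. -84.]
```

```bash
cat > pl.py <<'E'
from m import *
from go import *
def plane(f,z,xr,yr,col,dz=7):
    W=cloud(f); a=np.radians(6.6); d=W[...,:2]-[558.8,40.2]; X=d@[np.cos(a),np.sin(a)]; Y=d@[-np.sin(a),np.cos(a)]
    H,S,V=masks(f); s=(abs(W[...,2]-z)<dz)&(X>xr[0])&(X<xr[1])&(Y>yr[0])&(Y<yr[1])
    s&= (S<60)&(V>190) if col=="w" else (S>130)&(V>120)&(H<18) if col=="c" else (S>70)&(V>150)
    s=cv2.erode(s.astype(np.uint8),np.ones((3,3)))>0
    A=np.c_[X[s]-0,Y[s]-98.7,np.ones(s.sum())]; z=W[s][:,2]; c=np.linalg.lstsq(A,z,rcond=None)[0]; r=z-A@c
    cov=np.linalg.inv(A.T@A)*r.var(); return s.sum(),"tilt",np.round(np.degrees(c[:2]),2),"+-",np.round(np.degrees(np.sqrt(np.diag(cov)[:2])),2),"z",round(c[2],1),"rms",round(r.std(),2)
E
python3 - <<'E'
from pl import *
for k in "cde":
    f=load(f"scene_{k}.npz"); print(k,"board",plane(f,30,(-75,40),(-160,43),"b"))
for k in "bd": print(k,"case",plane(load(f"scene_{k}.npz"),60,(-40,40),(-70,150),"c"))
print("foot e",plane(load("scene_e.npz"),76,(-40,40),(55,140),"w"))
print("foot 4",plane(load("scene3.npz"),49,(-40,40),(-220,-130),"w"))
for i in range(2):
  f=grab_frame("scene"); np.savez(f"scene_f{i}.npz",**f); print("foot now",plane(f,64,(-40,40),(55,140),"w")); st()
  g=grab_frame("top"); np.savez(f"top_f{i}.npz",**g);st()
E
```

```text
c board (np.int64(10), 'tilt', array([30.19,  0.07]), '+-', array([6.07, 0.5 ]), 'z', np.float64(38.5), 'rms', np.float64(0.76))
d board (np.int64(195), 'tilt', array([ 2.56, -0.1 ]), '+-', array([0.77, 0.14]), 'z', np.float64(30.4), 'rms', np.float64(1.47))
e board (np.int64(1184), 'tilt', array([0.22, 0.04]), '+-', array([0.13, 0.05]), 'z', np.float64(30.3), 'rms', np.float64(1.59))
b case (np.int64(14), 'tilt', array([66.93, -1.09]), '+-', array([21.86,  0.84]), 'z', np.float64(11.1), 'rms', np.float64(1.36))
d case (np.int64(18), 'tilt', array([56.82, -0.4 ]), '+-', array([15.31,  0.71]), 'z', np.float64(20.7), 'rms', np.float64(1.06))
foot e (np.int64(356), 'tilt', array([0.25, 0.25]), '+-', array([0.27, 0.19]), 'z', np.float64(76.2), 'rms', np.float64(1.46))
foot 4 (np.int64(311), 'tilt', array([ 0.3, -0.1]), '+-', array([0.3 , 0.25]), 'z', np.float64(48.3), 'rms', np.float64(1.57))
foot now (np.int64(345), 'tilt', array([0.33, 0.02]), '+-', array([0.26, 0.18]), 'z', np.float64(64.7), 'rms', np.float64(1.4))
20.4 [546.6 138.4 100.6] [-1.7999e+02  6.0000e-02 -1.7340e+02] F [-2.6 -0.5  8.6] T [-0.04  0.75  0.05] w 29.9 J [-0.9 99. ] q [ 13.  23. 101.  -0.  57. -84.]
20.45 [546.5 138.4 100.6] [-1.7998e+02  5.0000e-02 -1.7340e+02] F [-2.1 -0.3  7.9] T [ 0.02  0.76 -0.01] w 29.4 J [-0.9 98.9] q [ 13.  23. 101.  -0.  57. -84.]
foot now (np.int64(347), 'tilt', array([ 0.19, -0.29]), '+-', array([0.3, 0.2]), 'z', np.float64(64.9), 'rms', np.float64(1.58))
20.5 [546.5 138.4 100.7] [-1.7999e+02  6.0000e-02 -1.7340e+02] F [-2.6 -0.2  7.9] T [-0.03  0.77 -0.02] w 29.9 J [-0.9 98.9] q [ 13.  23. 101.  -0.  57. -84.]
20.55 [546.5 138.4 100.7] [-1.7998e+02  6.0000e-02 -1.7339e+02] F [-2.8 -0.   7.7] T [-0.03  0.72  0.03] w 29.9 J [-0.9 98.9] q [ 13.  23. 101.  -0.  57. -84.]
```

Foot tilt is level within noise, but a lateral load of about 2.5 N pushes the tool away from the fence. I'll relieve that while pressing the last 2 mm.

Request:
servo_tool --plan '[[[0.5,0,0,0,0,0,0.2],[1,0,0.5,0,0,0,0.2],[1,0,1,0,0,0,0.2],[1,0,1,0,0,0,0.2]]]'

```text
time_s: 20.95
ee_pos: [546.3, 138.4, 100.0]
ee_rot: [-180.0, 0.2, -173.4]
force: [-1.2, -0.3, 9.0]
gripper_width: 29.7
```

```bash
python3 -c "
from go import *
st()"
```

```text
20.95 [546.3 138.4 100. ] [-1.7999e+02  1.6000e-01 -1.7339e+02] F [-1.2 -0.3  9. ] T [0.01 0.55 0.03] w 29.7 J [-1.1 98.9] q [ 13.  23. 101.  -0.  56. -84.]
```

```bash
cat > avg.py <<'E'
from pl import *
def avg(n=8,foot=64):
    F=[];T=[];C=[];E=[]
    for i in range(n):
        f=grab_frame("scene"); s=state(); F.append(s["force"]);T.append(s["torque"]);E.append(s["ee_rot"])
        C.append(f)
    F=np.mean(F,0);T=np.mean(T,0); print("F",np.round(F,2),"T",np.round(T,3),"rot",np.round(np.mean(np.abs(E),0),3),"pitch",round(np.mean([e[1] for e in E]),3),s["time_s"],np.round(s["ee_pos"],2))
    a=np.radians(6.6); c,q=np.cos(a),np.sin(a)
    Fj=[c*F[0]+q*F[1],-q*F[0]+c*F[1],F[2]+3.4]; Tj=[c*T[0]+q*T[1],-q*T[0]+c*T[1]]; L=.25
    print("Fj",np.round(Fj,2),"Tj",np.round(Tj,3),"CoP mm",np.round([1e3*(-L*Fj[0]-Tj[1])/Fj[2],1e3*(Tj[0]-L*Fj[1])/Fj[2]],1))
    return C
E
python3 - <<'E'
from avg import *
C=avg(8); f=C[-1]; f["range_z"]=np.mean([c["range_z"] for c in C],0); print(plane(f,63,(-40,40),(55,140),"w"))
np.savez("scene_g.npz",**f); cv2.imwrite("pics/g.png",cv2.resize(f["color"][170:310,320:460,::-1],None,fx=4,fy=4,interpolation=cv2.INTER_CUBIC))
E
```

```text
F [-1.62 -0.43  8.02] T [-0.041  0.537  0.006] rot [1.79988e+02 1.64000e-01 1.73392e+02] pitch 0.164 21.35 [546.31 138.37 100.01]
Fj [-1.66 -0.24 11.42] Tj [0.021 0.538] CoP mm [-10.9   7. ]
(np.int64(287), 'tilt', array([0.17, 0.15]), '+-', array([0.11, 0.08]), 'z', np.float64(64.2), 'rms', np.float64(0.53))
```

View pics/g.png

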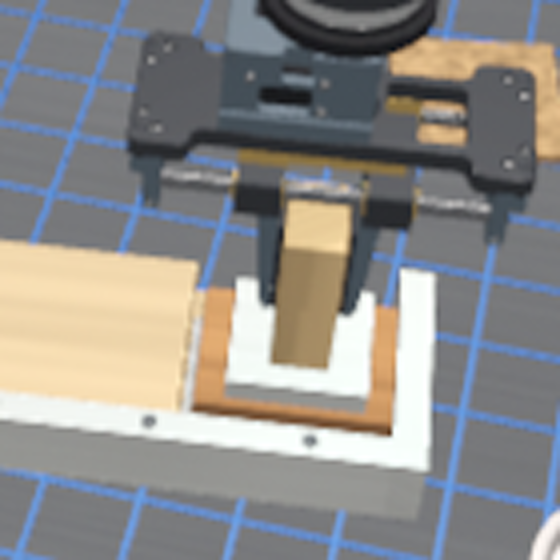

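Foot is level within 0.2° and centred on the case, and not quite bottomed yet. Down further.

Request:
servo_tool --plan '[[[0.5,0,0.5,0,0,0,0.2],[1,0,1,0,0,0,0.2],[1,0,1.5,0,0,0,0.2],[1,0,2,0,0,0,0.2],[1,0,2.5,0,0,0,0.2],[1,0,3,0,0,0,0.2],[1,0,3,0,0,0,0.2]]]'

```text
time_s: 22.05
ee_pos: [546.2, 138.4, 98.7]
ee_rot: [-180.0, 0.3, -173.4]
force: [-2.3, -0.8, 16.4]
gripper_width: 29.8
```

```bash
python3 -c "
from avg import *
avg(3)"
```

```text
F [-3.03 -0.73 16.35] T [-0.185  0.821 -0.02 ] rot [179.994   0.304 173.389] pitch 0.304 22.2 [546.14 138.34  98.7 ]
Fj [-3.09 -0.38 19.75] Tj [-0.09   0.837] CoP mm [-3.3  0.3]
```

Request:
servo_tool --plan '[[[0.5,0,0,0,0,0,0.2],[1,0,0,0,0,0,0.2],[1.5,0,0.3,0,0,0,0.2],[1.5,0,0.3,0,0,0,0.2]]]'

```text
time_s: 22.6
ee_pos: [545.8, 138.3, 98.7]
ee_rot: [-180.0, 0.5, -173.4]
force: [-0.8, -0.5, 15.4]
gripper_width: 29.9
```

```bash
python3 - <<'E'
from avg import *
C=avg(8); f=C[-1]; f["range_z"]=np.mean([c["range_z"] for c in C],0); print(plane(f,63,(-40,40),(55,140),"w"))
print(plane(f,30,(-75,40),(-160,43),"b"))
np.savez("scene_h.npz",**f); cv2.imwrite("pics/h.png",cv2.resize(f["color"][200:300,340:440,::-1],None,fx=6,fy=6,interpolation=cv2.INTER_CUBIC))
E
```

```text
F [-1.36 -0.8  15.9 ] T [-0.17   0.361  0.003] rot [179.996   0.46  173.384] pitch 0.46 23.0 [545.81 138.29  98.7 ]
Fj [-1.44 -0.63 19.3 ] Tj [-0.127  0.378] CoP mm [-0.9  1.6]
(np.int64(293), 'tilt', array([0.56, 0.03]), '+-', array([0.1 , 0.07]), 'z', np.float64(62.9), 'rms', np.float64(0.49))
(np.int64(959), 'tilt', array([0.03, 0.04]), '+-', array([0.05, 0.02]), 'z', np.float64(30.2), 'rms', np.float64(0.56))
```

View pics/h.png

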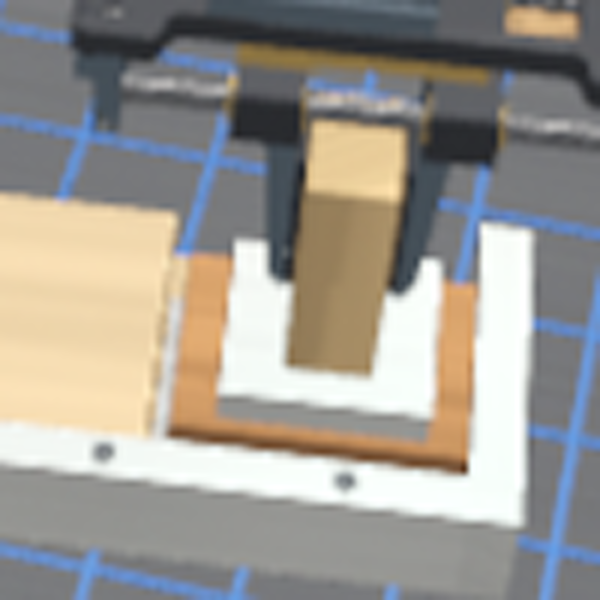

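CoP is now centred, but the relief tilted tool and foot by about 0.5° (tool pitch 0.46°, foot fit 0.56°, board 0.03°). I'll rotate it back level.

Request:
servo_tool --plan '[[[0,0,0,0,0.003,0,0.2],[0,0,0,0,0.006,0,0.2],[0,0,0,0,0.008,0,0.2],[0,0,0,0,0.008,0,0.2]]]'

```text
time_s: 23.4
ee_pos: [546.4, 138.4, 98.7]
ee_rot: [-180.0, 0.1, -173.4]
force: [-0.5, -1.0, 14.7]
gripper_width: 29.8
```

```bash
cat > hold.py <<'E'
import sys
from avg import *
C=avg(int(sys.argv[1])); f=C[-1]; f["range_z"]=np.mean([c["range_z"] for c in C],0); print(plane(f,63,(-40,40),(55,140),"w"))
print(plane(f,30,(-75,40),(-160,43),"b"))
E
python3 hold.py 6
```

```text
F [-0.   -0.44 15.26] T [-0.166  0.044 -0.009] rot [1.79997e+02 7.70000e-02 1.73380e+02] pitch 0.077 23.7 [546.38 138.35  98.68]
Fj [-0.06 -0.44 18.66] Tj [-0.16   0.063] CoP mm [-2.6 -2.7]
(np.int64(274), 'tilt', array([0.13, 0.14]), '+-', array([0.11, 0.08]), 'z', np.float64(62.9), 'rms', np.float64(0.56))
(np.int64(942), 'tilt', array([0.03, 0.  ]), '+-', array([0.06, 0.02]), 'z', np.float64(30.0), 'rms', np.float64(0.66))
```

Bottomed (z fixed at 98.7, underside at about 49 mm as expected), no lateral force, level. I'll hold for a good second.

Request:
servo_tool --plan '[[[0,0,0.5,0,0.001,0,0.2],[0,0,0.5,0,0.001,0,0.2],[0,0,0.5,0,0.001,0,0.2],[0,0,0.5,0,0.001,0,0.2],[0,0,0.5,0,0.001,0,0.2],[0,0,0.5,0,0.001,0,0.2],[0,0,0.5,0,0.001,0,0.2],[0,0,0.5,0,0.001,0,0.2],[0,0,0.5,0,0.001,0,0.2],[0,0,0.5,0,0.001,0,0.2],[0,0,0.5,0,0.001,0,0.2]]]'

```text
time_s: 24.8
ee_pos: [546.5, 138.4, 98.7]
ee_rot: [-180.0, 0.0, -173.4]
force: [-1.6, -0.5, 18.1]
gripper_width: 29.9
```

```bash
python3 hold.py 3
```

```text
F [-0.87 -0.45 17.2 ] T [-0.189  0.215 -0.005] rot [1.79999e+02 4.40000e-02 1.73380e+02] pitch 0.044 24.95 [546.48 138.42  98.67]
Fj [-0.91 -0.34 20.6 ] Tj [-0.163  0.235] CoP mm [-0.3 -3.7]
(np.int64(314), 'tilt', array([0.19, 0.03]), '+-', array([0.17, 0.11]), 'z', np.float64(62.8), 'rms', np.float64(0.85))
(np.int64(1112), 'tilt', array([-0.01,  0.05]), '+-', array([0.08, 0.03]), 'z', np.float64(30.2), 'rms', np.float64(0.94))
```

Force up 2 N with z unchanged, so it's on the hard stop. Now I'll raise slowly and straight up.

Request:
servo_tool --plan '[[[0,0,-1,0,0,0,0.2],[0,0,-2,0,0,0,0.2],[0,0,-3,0,0,0,0.2],[0,0,-4,0,0,0,0.2],[0,0,-5,0,0,0,0.2],[0,0,-6,0,0,0,0.2],[0,0,-7,0,0,0,0.2],[0,0,-8,0,0,0,0.2],[0,0,-9,0,0,0,0.2],[0,0,-10,0,0,0,0.2],[0,0,-11,0,0,0,0.2],[0,0,-12,0,0,0,0.2],[0,0,-14,0,0,0,0.2],[0,0,-17,0,0,0,0.2],[0,0,-22,0,0,0,0.2],[0,0,-30,0,0,0,0.2],[0,0,-38,0,0,0,0.2],[0,0,-43,0,0,0,0.2],[0,0,-45,0,0,0,0.2],[0,0,-45,0,0,0,0.2]]]'

```text
time_s: 26.95
ee_pos: [543.4, 138.0, 140.5]
ee_rot: [-180.0, -0.5, -173.4]
force: [-0.6, 0.2, -3.3]
gripper_width: 30.0
```

```bash
python3 look.py i 233 256; python3 -c "
from go import *
go(458.2,375.2,135,183); go(458.2,375.2,100,183)"
```

```text
26.95 [543.4 138.  140.5] [-179.98   -0.46 -173.4 ] F [-0.6  0.2 -3.3] T [0.05 0.03 0.04] w 30.0 J [-4.  98.9] q [ 13.  20.  98.   0.  62. -84.]
nocase
shift [ 57.  245.5   5.4] rot [-0.0007 -0.009   0.0629]
shift [ 56.7 245.5  40.4] rot [-0.0007 -0.009   0.0629]
```

View pics/l_i.png

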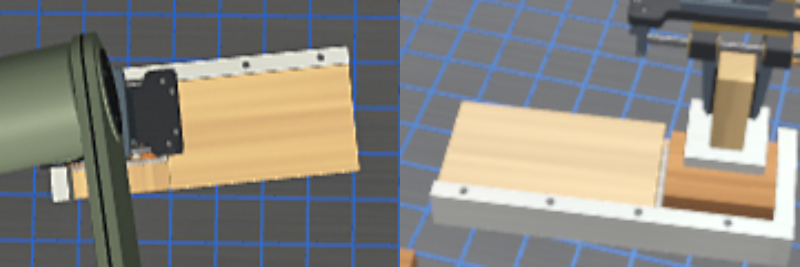

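The case appears still home. I'll carry the tamper to the stand and check the case from above once the arm is clear.

Request:
servo_tool --plan '[[[1,5,0,0,-0.001,0.001,0.2],[4,16,0,0,-0.002,0.004,0.2],[8,34,0,0,-0.004,0.008,0.2],[13,55,0,0,-0.006,0.014,0.2],[18,77,1,0,-0.008,0.02,0.2],[23,99,2,0,-0.009,0.025,0.2],[28,121,3,0,-0.009,0.031,0.2],[33,143,4,0,-0.009,0.037,0.2],[38,165,5,0,-0.009,0.042,0.2],[43,187,5,0,-0.009,0.048,0.2],[48,208,5,0,-0.009,0.053,0.2],[52,225,5,0,-0.009,0.058,0.2],[55,237,5,-0.0007,-0.009,0.061,0.2],[56.5,243,5,-0.0007,-0.009,0.063,0.2],[57,245.5,5,-0.0007,-0.009,0.063,0.2],[57,245.5,5,-0.0007,-0.009,0.063,0.2]]]'

```text
time_s: 28.65
ee_pos: [458.4, 375.1, 135.4]
ee_rot: [-180.0, 0.0, -177.0]
force: [-0.0, -0.1, -2.7]
gripper_width: 29.8
```

```bash
python3 look.py j 262 257; python3 -c "
from go import *
go(458.2,375.2,80,183)"
```

```text
28.65 [458.4 375.1 135.4] [-1.7998e+02  2.0000e-02 -1.7699e+02] F [-0.  -0.1 -2.7] T [ 0.03 -0.   -0.02] w 29.8 J [-61.2 344.3] q [ 38.  23.  94.  -0.  63. -55.]
((545.9751586914062, 137.9253692626953), (77.62413024902344, 98.38468170166016), 6.504237174987793) [-1.5 98.6]
shift [ 0.4  0.6 55.5] rot [-0.0004  0.0004 -0.0006]
```

View pics/l_j.png

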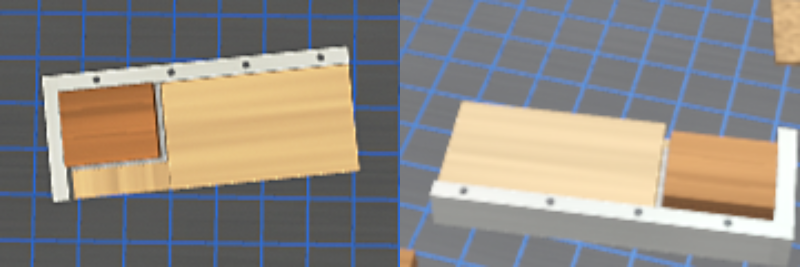

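The case is home: centre at jig (-1.5, 98.6) by vision with yaw 6.5°, matching its fence and stop contacts. I'll lower the tamper onto the stand.

Request:
servo_tool --plan '[[[0,0,5,0,0,0,0.2],[0,0,16,0,0,0,0.2],[0,0,30,0,0,0,0.2],[0,0,44,0,0,0,0.2],[0,0,54,0,0,0,0.2],[0,0,59,0,0,0,0.2],[0,0,61,0,0,0,0.2],[0,0,61,0,0,0,0.2]]]'

```text
time_s: 29.55
ee_pos: [458.6, 375.3, 74.5]
ee_rot: [180.0, 0.0, -177.0]
force: [-0.5, -0.7, -2.9]
gripper_width: 29.9
```

```bash
python3 - <<'E'
from go import *
from m import *
st()
f=grab_frame("scene"); np.savez("scene_k.npz",**f); cv2.imwrite("pics/k.png",cv2.resize(f["color"][190:310,450:570,::-1],None,fx=5,fy=5,interpolation=cv2.INTER_CUBIC))
W=cloud(f); H,S,V=masks(f)
for z,w in ((20,"stand"),(39,"foot")):
    s=(abs(W[...,2]-z)<5)&(abs(W[...,0]-458)<80)&(abs(W[...,1]-375)<80)&(S<60)
    print(w,s.sum(),cv2.minAreaRect(W[s][:,:2].astype(np.float32)),W[s][:,2].mean())
E
```

```text
29.55 [458.6 375.3  74.5] [ 1.7999e+02  4.0000e-02 -1.7701e+02] F [-0.5 -0.7 -2.9] T [-0.03  0.01  0.03] w 29.9 J [-61.  344.4] q [ 38.  27.  98.  -0.  55. -55.]
stand 1432 ((458.7533264160156, 374.75787353515625), (124.43893432617188, 121.04620361328125), 3.0212786197662354) 20.08147759618606
foot 569 ((460.27532958984375, 375.25177001953125), (74.10226440429688, 71.91024017333984), 1.570302963256836) 38.536618733854006
```

View pics/k.png

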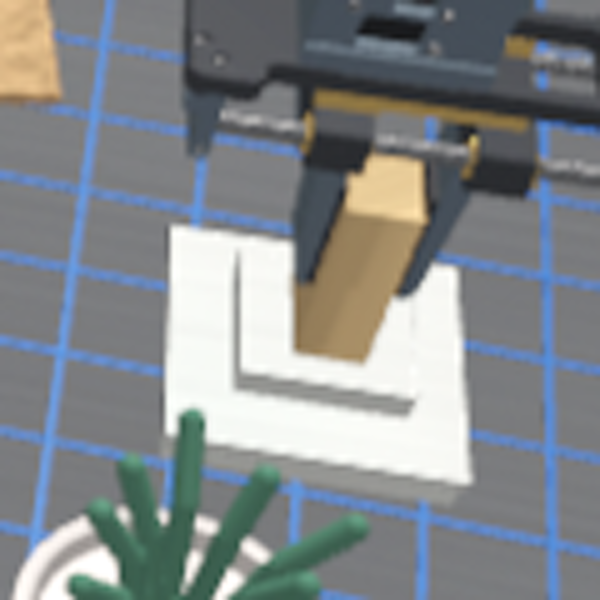

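The foot is centred on the stand (margins about equal around (325,325)) with roughly 4 mm left to go.

Request:
servo_tool --plan '[[[0,0,1,0,0,0,0.2],[0,0,2,0,0,0,0.2],[0,0,3,0,0,0,0.2],[0,0,3.5,0,0,0,0.2],[0,0,4,0,0,0,0.2],[0,0,4.5,0,0,0,0.2],[0,0,4.5,0,0,0,0.2]]]'

```text
time_s: 30.3
ee_pos: [458.5, 375.3, 70.0]
ee_rot: [180.0, 0.0, -177.0]
force: [-0.3, -0.7, -2.1]
gripper_width: 30.0
```

```bash
python3 -c "
from go import *
st()"
```

```text
30.3 [458.5 375.3  70. ] [ 1.80e+02  3.00e-02 -1.77e+02] F [-0.3 -0.7 -2.1] T [0.   0.03 0.03] w 30.0 J [-61.1 344.4] q [ 38.  27.  99.  -0.  54. -55.]
```

Request:
servo_tool --plan '[[[0,0,0.4,0,0,0,0.2],[0,0,0.7,0,0,0,0.2],[0,0,1.0,0,0,0,0.2],[0,0,1.0,0,0,0,0.2]]]'

```text
time_s: 30.7
ee_pos: [458.6, 375.3, 69.9]
ee_rot: [180.0, 0.1, -177.0]
force: [-1.5, -0.5, 5.1]
gripper_width: 29.9
```

Seated. I'll ease off the load, then open.

Request:
servo_tool --plan '[[[0,0,-0.4,0,0,0,0.2],[0,0,-0.7,0,0,0,0.2],[0,0,-0.7,0,0,0,0.4],[0,0,-0.7,0,0,0,0.5],[0,0,-0.7,0,0,0,0.65],[0,0,-0.7,0,0,0,0.8],[0,0,-0.7,0,0,0,0.8],[0,0,-0.7,0,0,0,0.8],[0,0,-0.7,0,0,0,0.8]]]'

```text
time_s: 31.6
ee_pos: [458.5, 375.3, 69.7]
ee_rot: [180.0, 0.0, -177.0]
force: [0.4, -0.6, -0.1]
gripper_width: 73.1
```

Request:
servo_tool --plan '[[[0,0,-3,0,0,0,0.8],[0,0,-12,0,0,0,0.8],[0,0,-28,0,0,0,0.8],[0,0,-46,0,0,0,0.8],[0,0,-66,0,0,0,0.8],[0,0,-86,0,0,0,0.8],[0,0,-106,0,0,0,0.8],[10,8,-125,0,0,0,0.8],[30,24,-140,0,0,0,0.8],[55,44,-148,0,0,0,0.8],[80,64,-150,0,0,0,0.8],[105,84,-150,0,0,0,0.8],[120,96,-150,0,0,0,0.8],[128,102,-150,0,0,0,0.8],[130,104,-150,0,0,0,0.8],[130,104,-150,0,0,0,0.8]]]'

```text
time_s: 33.2
ee_pos: [323.5, 472.2, 219.9]
ee_rot: [180.0, 0.1, -177.0]
force: [-0.0, -0.4, -0.4]
gripper_width: 73.1
```

```bash
python3 - <<'E'
from pl import *
st()
f=grab_frame("top"); g=grab_frame("scene"); np.savez("topz.npz",**f); np.savez("scenez.npz",**g)
H,S,V=masks(f); b=np.zeros((480,640),bool); b[270:320,130:172]=1
for z in (60,59):
  r=rect(f,comp((S>130)&(V>120)&(H<18),262,257),z)[0]; print("case",r,np.round(toJ(*r[0]),1))
W=cloud(f); s=(abs(W[...,2]-120)<9)&(abs(W[...,0]-458)<40)&(abs(W[...,1]-375)<40)&(S>60)&(V>130)
print("handle",s.sum(),W[s].mean(0),cv2.minAreaRect(W[s][:,:2].astype(np.float32)))
print("stand",rect(f,comp((S<50)&(V>150),143,272),20)[0])
print("case plane",plane(g,60,(-40,40),(45,150),"c"))
cv2.imwrite("pics/z1.png",f["color"][:,:,::-1]); cv2.imwrite("pics/z2.png",g["color"][:,:,::-1])
E
```

```text
33.2 [323.5 472.2 219.9] [ 1.80e+02  7.00e-02 -1.77e+02] F [-0.  -0.4 -0.4] T [ 0.07  0.02 -0.02] w 73.1 J [-184.1  456.2] q [ 54.  18.  89.  -0.  73. -39.]
case ((545.97216796875, 137.951416015625), (77.62413024902344, 98.43709564208984), 6.504237174987793) [-1.5 98.6]
case ((545.9956665039062, 138.08229064941406), (77.68890380859375, 98.5191650390625), 6.5042829513549805) [-1.5 98.7]
handle 264 [458.07762326 375.79599653 120.25444588] ((457.80633544921875, 375.9344177246094), (45.8835563659668, 29.21453285217285), 1.7587169408798218)
stand ((457.964599609375, 375.64599609375), (121.01557159423828, 119.26044464111328), 2.9976882934570312)
case plane (np.int64(23), 'tilt', array([55.84,  0.17]), '+-', array([12.07,  0.41]), 'z', np.float64(20.9), 'rms', np.float64(0.94))
```

View pics/z1.png

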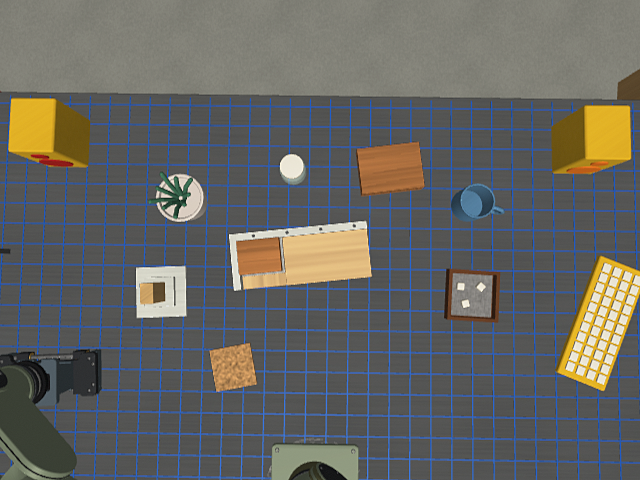

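View pics/z2.png

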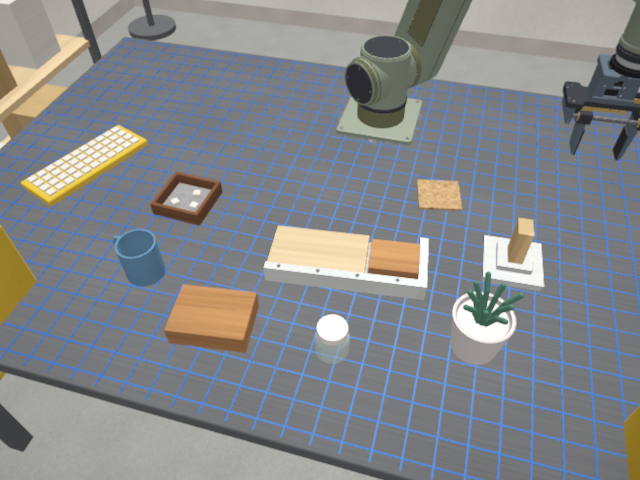

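Top view: the case sits in the corner at (260,255), the tamper stands centred on its stand (handle 0.3 mm from the stand's centre), and the other items look unmoved. I'll do one last check of the case height and bystanders, then hand in.

```bash
python3 - <<'E'
from pl import *
f=load("topz.npz"); f0=load("top0.npz")
print("case",plane(f,60,(-38,38),(52,148),"c",9)); print("case start z",np.nanmedian(cloud(f0)[250:268,320:345,2]),"now",np.nanmedian(cloud(f)[245:268,245:275,2]))
d=np.abs(f["color"].astype(int)-f0["color"]).max(2)>60; d=cv2.morphologyEx(d.astype(np.uint8),cv2.MORPH_OPEN,np.ones((3,3)))
n,l,s,c=cv2.connectedComponentsWithStats(d); print([tuple(x) for x in s[1:]])
job_done(); st()
E
```

```text
case (np.int64(1132), 'tilt', array([0.35, 0.12]), '+-', array([0.19, 0.15]), 'z', np.float64(59.2), 'rms', np.float64(2.3))
case start z 60.19042385501704 now 59.12745356452222
[(np.int32(236), np.int32(237), np.int32(46), np.int32(38), np.int32(1479)), (np.int32(308), np.int32(239), np.int32(44), np.int32(23), np.int32(647)), (np.int32(311), np.int32(260), np.int32(43), np.int32(18), np.int32(493)), (np.int32(139), np.int32(283), np.int32(11), np.int32(21), np.int32(136)), (np.int32(153), np.int32(282), np.int32(8), np.int32(21), np.int32(122)), (np.int32(165), np.int32(283), np.int32(7), np.int32(20), np.int32(115)), (np.int32(96), np.int32(359), np.int32(4), np.int32(34), np.int32(119)), (np.int32(14), np.int32(361), np.int32(4), np.int32(4), np.int32(14)), (np.int32(19), np.int32(361), np.int32(25), np.int32(16), np.int32(182)), (np.int32(61), np.int32(367), np.int32(14), np.int32(3), np.int32(42)), (np.int32(76), np.int32(367), np.int32(4), np.int32(3), np.int32(12)), (np.int32(84), np.int32(367), np.int32(4), np.int32(3), np.int32(12)), (np.int32(0), np.int32(375), np.int32(7)
[... 491 characters left out ...]
t32(3), np.int32(3), np.int32(9)), (np.int32(35), np.int32(396), np.int32(3), np.int32(3), np.int32(9)), (np.int32(34), np.int32(400), np.int32(3), np.int32(3), np.int32(9)), (np.int32(0), np.int32(431), np.int32(8), np.int32(8), np.int32(43)), (np.int32(39), np.int32(430), np.int32(3), np.int32(3), np.int32(9)), (np.int32(0), np.int32(441), np.int32(12), np.int32(15), np.int32(79)), (np.int32(14), np.int32(450), np.int32(11), np.int32(10), np.int32(62)), (np.int32(9), np.int32(461), np.int32(37), np.int32(19), np.int32(266)), (np.int32(26), np.int32(462), np.int32(28), np.int32(15), np.int32(155))]
the job is handed in; nothing more can be done
the job is handed in; nothing more can be done
```

The job is done and handed in at about 33 s of the 67 s allowed. I gripped the tamper by its handle, pushed the case against the fence and slid it along to the end stop, touching it only with the tamper. I then pressed it down, let the plate come back up, and stood the tamper on its stand.

**Pressing:** The plate bottomed out at about 20 N; extra force no longer moved it. I held it there for about 3 s in all. For the last 1.5 s or so the foot was level to about 0.2°.

**Last checks:**
- **Case:** It sits at (-1.5, 98.6) mm in my measured jig frame, aligned with the jig to 0.1°. That matches where it stood against the fence and the stop. Its top is at 59 mm, so the plate is back up.
- **Tamper:** It stands upright, within 1 mm of the stand's centre.
- **Other things on the desk:** A before-and-after comparison of the top view shows changes only at the case, the tamper and the arm.

**What was less clean:**
- While pressing, there was a sideways load of 2–3 N. My first correction tilted the foot by about 0.5° for under a second, and I levelled it before the final hold.
- As the load came off, the tool moved about 3 mm sideways. The case did not shift with it.
- The final case-tilt fit was 0.35° ± 0.19°, within the noise of the depth readings. Camera and contact positions differed by about 1 mm.

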